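# Charge the feed bowl and park the scoop

### The job

Clear the jar out of the gap between the two canisters and stand it upright straight behind the steel bowl as seen from the robot, close to the bowl but not touching it (a gap of roughly two to five centimetres). Tip all five caps out of the scoop into the bowl, then stand the empty scoop upright on the table midway between the two canisters: its middle on the line joining them, lying square across that line, handle to the robot's right. Do not tip the jar, and leave the canisters, the white bottle and the brush where they are.

Things in the scene. Friction and masses are not known exactly. Their poses are not given: they have to be found in the camera images.
- scoop: open stainless scoop, 3 mm sheet, 0.2 kg: flat floor 110 x 84 mm, sides 50 mm high, back wall 70 mm high at x -55 mm, front wall sloping out 52 degrees from vertical to a pouring lip at x +120, z 50 mm. Origin: centre of the underside of the floor; x points from handle to lip, z up through the mouth. Caps slide out when tipped lip-down 80 to 90 degrees
- scoop_handle (a point): middle of the scoop's upright black handle bar, at scoop x -104, y 0, z 45 mm. The bar is 18 mm (along x) by 14 mm (along y, the width to pinch), from z 12 to 78 mm; 40 mm free between it and the back wall, joined to the wall by thin struts at z 18 and 66 mm
- bowl: round stainless feed bowl fixed to the table, rim radius 100 mm, 65 mm high, flat bottom 130 mm across with 5 mm base, wall 4 mm; origin at the centre of its underside; x axis points away from the robot like world x, y axis to the robot's left (world y)
- jar: clear plastic jar with white screw lid, 62 mm across, 105 mm tall, 0.25 kg; origin at the centre of its underside. Starts between the two canisters
- can_near: the one nearer the robot of two alike plain aluminium canisters with steel lid and black knob, 78 mm across the lid (74 mm body), 142 mm tall, 0.9 kg; origin at the centre of its underside, x along the line joining the two towards the other one, y square to it, to the robot's left
- can_far: the one farther from the robot of two alike plain aluminium canisters with steel lid and black knob, 78 mm across the lid (74 mm body), 142 mm tall, 0.9 kg; origin at the centre of its underside, x along the line joining the two away from the nearer one, y square to it, to the robot's left. The canisters' centres stand 238 to 256 mm apart
- cap1: round red plastic cap no. 1, a chunky disc 30 mm across and 22 mm high, origin at the centre of its underside (it turns with the cap); starts standing in the scoop, origin 3 mm above the scoop's underside
- cap2: round red plastic cap no. 2, a chunky disc 30 mm across and 22 mm high, origin at the centre of its underside (it turns with the cap); starts standing in the scoop, origin 3 mm above the scoop's underside
- cap3: round red plastic cap no. 3, a chunky disc 30 mm across and 22 mm high, origin at the centre of its underside (it turns with the cap); starts standing in the scoop, origin 3 mm above the scoop's underside
- cap4: round red plastic cap no. 4, a chunky disc 30 mm across and 22 mm high, origin at the centre of its underside (it turns with the cap); starts standing in the scoop, origin 3 mm above the scoop's underside
- cap5: round red plastic cap no. 5, a chunky disc 30 mm across and 22 mm high, origin at the centre of its underside (it turns with the cap); starts standing in the scoop, origin 3 mm above the scoop's underside
- white_bottle: bystander: white bottle with cap, 60 mm across, 170 mm tall, origin at the centre of its underside
- brush: bystander: flat brush 200 mm long lying flat on the table, origin at its underside

How it is judged:
On the way:
1. the scoop, tipped over the bowl, has emptied all five caps into it (angle between scoop's own z axis and vertical above 0.7 rad and horizontal distance between scoop_handle and bowl below 0.25 m and horizontal distance between each of cap1, cap2, cap3, cap4, cap5 and bowl below 0.09 m and height (world z) of each of cap1, cap2, cap3, cap4, cap5 below 0.06 m), for 0.1 s.
At the end, for the whole second after the job is handed in: Caps in bowl. Jar upright, at rest, its centre 136-205 mm behind (+x of) the bowl's centre, within 40 mm in y. Scoop upright, at rest, origin within 35 mm of the canisters' line and 100 mm or more along it from each, square to it within 0.35 rad, handle to the robot's right (horizontal distance between each of cap1, cap2, cap3, cap4, cap5 and bowl below 0.09 m and height (world z) of each of cap1, cap2, cap3, cap4, cap5 below 0.06 m and x of jar in the frame of bowl between 0.136 and 0.205 m and y of jar in the frame of bowl between -0.04 and 0.04 m and height (world z) of each of jar, scoop below 0.006 m and angle between each of jar, scoop's own z axis and vertical below 0.08 rad and linear speed of each of jar, scoop below 0.02 m/s and x of scoop in the frame of can_near above 0.1 m and x of scoop in the frame of can_far below -0.1 m and y of scoop in the frame of can_near between -0.035 and 0.035 m and angle between the x axis of scoop and the y axis of can_near, either way round below 0.35 rad and y of scoop_handle in the frame of can_near below -0.05 m); the robot touches nothing.
It fails at once if a canister is shifted by more than 15 mm or tipped (distance of any of can_far, can_near from where it was at the start of the episode above 0.015 m or angle between any of can_far, can_near's own z axis and vertical above 0.3 rad).
It fails at once if the white bottle or the brush is moved by more than 20 mm (distance of any of white_bottle, brush from where it was at the start of the episode above 0.02 m).
It fails at once if the jar is tipped by more than 0.5 rad (angle between jar's own z axis and vertical above 0.5 rad).
It also fails if it takes over 61 s, if anything falls off the work surface, if the arm or the gripper's body presses on something with over 40 N, if the wrist force passes 120 N, or if a joint passes its speed limit or range.

### The arm

A 6-joint arm with a two-finger parallel gripper is mounted at the origin on the work surface. World frame = base frame: x ahead of the robot, y to its left, z up, the work surface at z = 0. Lengths are in m, angles in rad, forces in N, time in s.
With the tool pointing down it reaches from about 0.3 to 0.775 m from the base axis. Payload 14.6 kg.
Tool frame: the origin (TCP) lies midway between the tips of the shut fingers; the grasp point (between the pads) lies 19 mm behind it (tcp_to_grasp is the distance from the TCP to the grasp point, in m); z points along the fingers, y is the line along which they close (so a half turn about z gives the same grasp; the last joint's range is limited). The gripper opens to 94 mm and grips with 3 to 60 N. Pads are 16 mm wide; open, the fingers measure 119 mm over their backs; the gripper's body (75 mm by 177 mm) begins 78 mm behind the grasp point.
Start: joints at [1.19, 0.3, 1.521, -0, 1.321, -0.067], TCP at [0.17, 0.523, 0.205] pointing down, gripper open.
Joint ranges: [-3.03, 3.03], [-0.79, 2.21], [0.23, 2.52], [-1.04, 4.18], [0, 3.07], [-2.55, 2.55]. Speed limits (rad/s): [2.22, 2.22, 2.57, 3.14, 3.14, 3.14].

### API

Orientations are given as [roll, pitch, yaw] about the fixed x, y, z axes, in that order (R = Rz(yaw) Ry(pitch) Rx(roll)).
In Python, from station import * gives the robot as it stands.
- The arm moves only by the tool send_rows, never from a script. Its argument "motion" is a list of rows, each a list of 3 entries, a list of its own where there are three numbers: the shift along the tool's x, y, z in units of 0.03 m (1.0 is 0.03 m), then the turn, a rotation vector about the tool's x, y, z in units of 0.12 rad (1.0 is 0.12 rad), then the opening, from -1 (shut) to 1 (fully open). In form: [[[x, y, z], [rx, ry, rz], grip], ...]. A call has 1 to 12 rows; each row shifts and turns the commanded pose from where the row before left it, along the tool's axes as they then stand; what a row does not reach is not made up. A row lasts 1/10 s, in which the tool goes at most 50 mm and 8.59 degrees, less where a joint would pass 70% of its speed; a pose out of reach is approached as far as the arm can. A call with a number of a shift or a turn outside -1 to 1 is refused whole. A call with a gripper value outside its range is refused whole. The fingers move at their own pace and stop on an object; "squeeze" is the grip in N (left out, the last holds). Time passes only in rows, so rows that do not move let the fingers close. It gives the time, the measured TCP pose, the force, the opening and the grip force at its end, in the units of the state.
- get_obs(): the state, without advancing time (a new reading comes with each control period).
- camera(name): name is "side" or "top" or "wrist"; returns a dict with "pixels" (480x640x3 uint8, red, green, blue), "depth" (480x640 float32, m along the optical axis (not along the pixel's ray), 0 where there is no reading), "fx", "fy", "cx", "cy" (pixels), "rvec" (rotation vector, rad) and "tvec" (3), from world to camera coordinates, as OpenCV has them. Camera axes: x right, y down, z forward; pixel columns grow to the right and rows downward; lengths in m; the calibration is good to about 2 mm. A picture is of the moment at which its call begins.
- hand_in(): hands the job in; it is judged then, once.
The state is a dict: "time_s": time; "qpos": joint angles; "joint_vel": joint speeds; "tau": joint torques, N m; "ee_pos": TCP position; "eef_rot": TCP orientation; "force": force on the tool from outside, world axes, zero at the start; "moment": the same for the moment, N m; "grip_width": finger opening in m; "grip_force": force on a finger pad.
Only numpy, scipy, OpenCV 4.12 (cv2) and the standard library are available. Lean on these libraries where they do the work, as an engineer would, in place of code of your own. Each camera call takes 0.05 s, during which the arm holds its last target. There are 200 camera calls.

## Working session

There is one attempt and no reset: what is moved stays moved. The work goes in short steps, Python scripts to look and compute and a tool call to move; the robot and the scene stay as the last step left them, time stands still between calls to the robot, and variables do not carry over. Pictures are saved under pics/ and viewed, at most 12 in all, crops included, and the job is handed in when it is done.

Besides the shell and the picture viewer there is one more tool, called after "Request:" by a JSON object that holds its "fn" and its "kwargs". send_rows: Moves the arm, as the interface text tells. Its arguments: {"type":"object","properties":{"motion":{"type":"array"},"squeeze":{"type":"number"}},"required":["motion"]}

```bash
ls; mkdir -p pics
cat > h.py <<'E'
import numpy as np, cv2
from station import *
from scipy.spatial.transform import Rotation as R
def shot(n,save=None):
    c=camera(n)
    if save: cv2.imwrite('pics/'+save,cv2.cvtColor(c['pixels'],cv2.COLOR_RGB2BGR))
    return c
def cloud(c):
    d=c['depth'];v,u=np.mgrid[:480,:640]
    p=np.stack([(u-c['cx'])/c['fx']*d,(v-c['cy'])/c['fy']*d,d],-1)
    M=R.from_rotvec(np.ravel(c['rvec'])).as_matrix()
    w=(p-np.ravel(c['tvec']))@M
    w[d==0]=np.nan
    return w
E
python3 - <<'E'
from h import *
o=get_obs();print(o)
for n in('top','side'):
    c=shot(n,n+'0.png');M=R.from_rotvec(np.ravel(c['rvec'])).as_matrix()
    print(n,-M.T@np.ravel(c['tvec']),M[2],c['fx']); np.save(n+'0.npy',cloud(c))
E
```

```text
pics
{'time_s': 0.0, 'qpos': array([ 1.19042037e+00,  3.00465179e-01,  1.52161174e+00, -5.06232814e-06,
        1.32069320e+00, -6.66106023e-02]), 'joint_vel': array([ 3.22676971e-04,  2.06441647e-03,  1.48381594e-03, -1.29628550e-04,
        4.72416073e-04,  9.89004583e-05]), 'tau': array([-6.79278546e-04, -5.31802046e+01, -3.52741206e+01,  7.08357012e-02,
        2.42969021e-02, -9.86493046e-05]), 'ee_pos': array([0.16966085, 0.52288969, 0.20487661]), 'eef_rot': array([-3.14041748e+00, -7.34805871e-05,  2.82782851e+00]), 'force': array([ 0.34368585,  0.34048049, -0.46391374]), 'moment': array([-0.0195661 , -0.01807588, -0.00722139]), 'grip_force': 0.0, 'grip_width': 0.09406807355420546}
top [0.35030239 0.07530003 1.02362671] [ 0.21922858  0.00508734 -0.97566026] 546.5724350687234
side [ 0.06982582 -0.51681684  0.51144411] [ 0.56286001  0.66909229 -0.48528766] 451.4114152489971
```

View pics/top0.png

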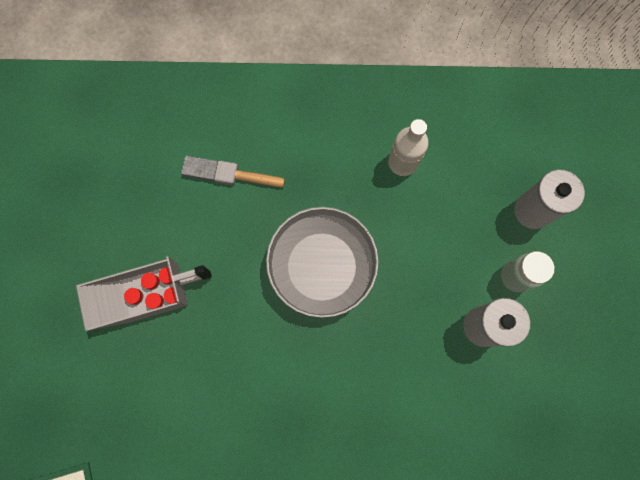

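View pics/side0.png

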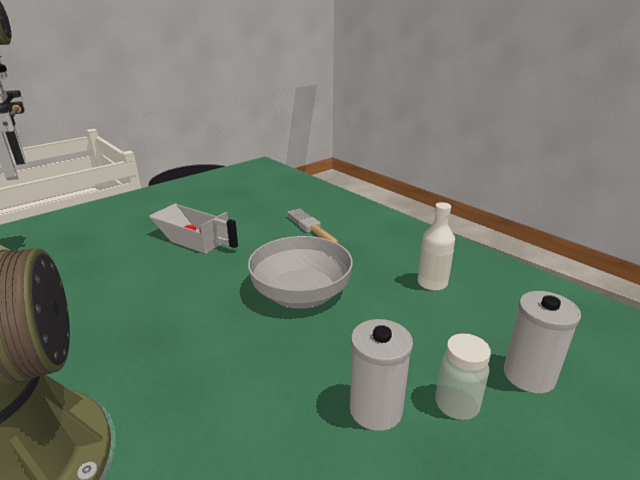

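The top view shows the scoop at the left (handle at 203,272, lip pointing left to 80,310). The bowl is at (322,262), the canisters at (505,322) and (562,192), the jar between them at (537,268), the bottle at (410,145) and the brush at (232,172). Next I measure them.

Run:
```python
from h import *
w=np.load('top0.npy'); im=cv2.imread('pics/top0.png'); ws=np.load('side0.npy'); ims=cv2.imread('pics/side0.png')
def circ(name,x,y,r,zl,zh):
    v,u=np.mgrid[:480,:640]
    m=(np.hypot(u-x,v-y)<r)&(w[...,2]>zl)&(w[...,2]<zh)
    p=w[m]; (c,rad)=cv2.minEnclosingCircle(p[:,:2].astype(np.float32))
    print(name,len(p),'z',np.median(p[:,2]).round(4),'max',p[:,2].max().round(4),'c',np.round(c,4),'r',round(rad,4),'mean',p[:,:2].mean(0).round(4))
circ('near',505,322,40,.11,.136);circ('nearknob',508,321,10,.137,.16)
circ('far',562,192,40,.11,.136);circ('farknob',563,190,10,.137,.16)
circ('jar',537,268,24,.095,.12)
circ('bowlrim',322,262,70,.058,.075)
circ('bottle',418,128,10,.15,.2)
v,u=np.mgrid[:480,:640]
g=im.max(2)
for n,W,I,box in(('top',w,im,(190,215,258,285)),('side',ws,ims,(224,242,212,252))):
    a,b,c,d=box; m=np.zeros((480,640),bool); m[c:d,a:b]=1
    m&=(I.max(2)<45)&(W[...,2]>.012)&(W[...,2]<.1)
    p=W[m]; print(n,'handle',len(p),p.mean(0).round(4),p.min(0).round(4),p.max(0).round(4))
m=np.zeros((480,640),bool); m[250:340,70:190]=1
m&=(w[...,2]>.004)
p=w[m]; r=cv2.minAreaRect(p[:,:2].astype(np.float32)); print('scoop',r, p[:,2].max())
print(cv2.boxPoints(r).round(4).tolist())
red=(im[...,2]>150)&(im[...,1]<80)&(w[...,2]>.018); red[:, 400:]=0
p=w[red]; print('caps',p.mean(0),p.min(0),p.max(0))
```

```text
near 1697 z 0.1299 max 0.1356 c [ 0.4153 -0.2328] r 0.0391 mean [ 0.4145 -0.2308]
nearknob 173 z 0.1417 max 0.147 c [ 0.4152 -0.2334] r 0.012 mean [ 0.4151 -0.2325]
far 1524 z 0.1297 max 0.1356 c [ 0.6384 -0.3405] r 0.0395 mean [ 0.6358 -0.3375]
farknob 156 z 0.1415 max 0.1462 c [ 0.638  -0.3409] r 0.0124 mean [ 0.6376 -0.34  ]
jar 840 z 0.1049 max 0.1105 c [ 0.5111 -0.3006] r 0.0284 mean [ 0.5094 -0.2997]
bowlrim 969 z 0.0642 max 0.0711 c [0.5217 0.0657] r 0.1 mean [0.5289 0.0645]
bottle 249 z 0.1695 max 0.1746 c [ 0.733  -0.0909] r 0.0141 mean [ 0.7313 -0.0902]
top handle 144 [0.4972 0.2775 0.0619] [0.4908 0.27   0.0178] [0.5064 0.2887 0.0827]
side handle 214 [0.5003 0.2741 0.0478] [0.4944 0.2675 0.0136] [0.5104 0.2849 0.0777]
scoop ((0.46338263154029846, 0.4181140065193176), (0.16644145548343658, 0.23837602138519287), 0.9975873231887817) 0.07542123249440087
[[0.3781000077724457, 0.5357999801635742], [0.3822000026702881, 0.29750001430511475], [0.5486999750137329, 0.3003999888896942], [0.5444999933242798, 0.5386999845504761]]
caps [0.46874668 0.37719001 0.02504429] [0.43570726 0.33188498 0.01953476] [0.50982487 0.42752721 0.03175222]
```

```bash
cat >> h.py <<'E'
NEAR=np.array([.4153,-.233]);FAR=np.array([.6384,-.3407]);BOWL=np.array([.5217,.0657])
def go(pos,rot,log=True):
    """print shift (tool axes, units) and turn (units) from measured pose to target TCP pos / Rotation"""
    o=get_obs(); C=R.from_euler('xyz',o['eef_rot'])
    print('t',round(o['time_s'],2),'tcp',o['ee_pos'].round(4),'rot',o['eef_rot'].round(3),'F',o['force'].round(1),'w',round(o['grip_width'],4),'gf',o['grip_force'],'q',o['qpos'].round(3).tolist())
    print('shift in CURRENT axes',(C.inv().apply(np.array(pos)-o['ee_pos'])/.03).round(2),'in TARGET axes',(rot.inv().apply(np.array(pos)-o['ee_pos'])/.03).round(2),'turn',((C.inv()*rot).as_rotvec()/.12).round(2))
E
python3 - <<'E'
from h import *
# scoop geometry: rim corners from top cloud, keep only points well above table, back wall top z>.058
w=np.load('top0.npy')
v,u=np.mgrid[:480,:640]; m=(u>70)&(u<192)&(v>250)&(v<340)
for zl,zh in((.056,.08),(.042,.056)):
    p=w[m&(w[...,2]>zl)&(w[...,2]<zh)]
    print(zl,len(p),p.mean(0).round(4)); r=cv2.minAreaRect(p[:,:2].astype(np.float32)); print(cv2.boxPoints(r).round(3).tolist())
    q=p[:,:2]-p[:,:2].mean(0); print(np.linalg.svd(q,full_matrices=0)[2].round(3).tolist())
# rim pixel ray onto z=.05 plane for lip corners seen at (78,284),(87,331)
c=camera('top');M=R.from_rotvec(np.ravel(c['rvec'])).as_matrix();C=-M.T@np.ravel(c['tvec'])
for a,b,z in((78,285,.05),(87,331,.05),(168,260,.07),(186,302,.07),(203,272,.078)):
    d=M.T@[(a-c['cx'])/c['fx'],(b-c['cy'])/c['fy'],1]; print((C+d*(z-C[2])/d[2]).round(4))
E
```

```text
0.056 270 [0.4856 0.3206 0.0679]
[[0.3970000147819519, 0.3370000123977661], [0.5, 0.2879999876022339], [0.5249999761581421, 0.3409999907016754], [0.421999990940094, 0.38999998569488525]]
[[-0.973, -0.232], [0.232, -0.973]]
0.042 1001 [0.4485 0.4405 0.0483]
[[0.39100000262260437, 0.47999998927116394], [0.4440000057220459, 0.3140000104904175], [0.5260000228881836, 0.3400000035762787], [0.47200000286102295, 0.5070000290870667]]
[[-0.29, 0.957], [0.957, 0.29]]
[0.4721 0.5018 0.05  ]
[0.3913 0.4768 0.05  ]
[0.5169 0.3386 0.07  ]
[0.4433 0.3015 0.07  ]
[0.4954 0.2736 0.078 ]
```

Request:
{"fn": "send_rows", "kwargs": {"motion": [[[-0.92,-0.82,0],[0,0,1],1],[[-0.92,-0.82,0],[0,0,0.15],1],[[-0.92,-0.82,0],[0,0,0],1],[[-0.92,-0.82,0],[0,0,0],1],[[-0.92,-0.82,0],[0,0,0],1],[[-0.92,-0.82,0],[0,0,0],1],[[-0.92,-0.82,0],[0,0,0],1],[[-0.92,-0.82,0],[0,0,0],1],[[-0.92,-0.82,0],[0,0,0],1],[[-0.92,-0.82,0],[0,0,0],1],[[-0.92,-0.82,0],[0,0,0],1],[[-0.92,-0.82,0],[0,0,0],1]], "squeeze": 20}}

```text
time_s: 1.35
ee_pos: [0.3442, 0.114, 0.2055]
eef_rot: [3.141, 0.0, 2.69]
force: [-0.2, -0.3, -0.7]
grip_width: 0.0939
grip_force: 0.0
```

Request:
{"fn": "send_rows", "kwargs": {"motion": [[[-0.92,-0.83,0],[0,0,0],1],[[-0.92,-0.83,0],[0,0,0],1],[[-0.92,-0.83,0],[0,0,0],1],[[-0.92,-0.83,0],[0,0,0],1],[[-0.92,-0.83,0],[0,0,0],1],[[-0.92,-0.83,0],[0,0,0],1],[[-0.92,-0.83,0],[0,0,0],1],[[-0.92,-0.83,0],[0,0,0],1],[[-0.92,-0.83,0],[0,0,0],1],[[-0.92,-0.83,0],[0,0,0],1],[[-0.92,-0.83,0],[0,0,0],1],[[-0.92,-0.83,0],[0,0,0],1]]}}

```text
time_s: 2.55
ee_pos: [0.5118, -0.2994, 0.2051]
eef_rot: [3.141, -0.001, 2.69]
force: [-0.0, 0.2, 0.2]
grip_width: 0.0942
grip_force: 0.0
```

Run:
```python
from h import *
go([.5105,-.3003,.056],R.from_euler('xyz',[np.pi,0,2.69]))
c=shot('wrist','w1.png'); w=cloud(c)
for n,c0 in(('jar',(.5105,-.3003)),):
    m=(w[...,2]>.1)&(w[...,2]<.112)&(np.hypot(w[...,0]-c0[0],w[...,1]-c0[1])<.045)
    print(m.sum(),cv2.minEnclosingCircle(w[m][:,:2].astype(np.float32)) if m.sum() else '')
```

```text
t 2.55 tcp [ 0.5118 -0.2994  0.2051] rot [ 3.141e+00 -1.000e-03  2.690e+00] F [-0.   0.2  0.2] w 0.0942 gf 0.0 q [-0.591, 0.397, 1.392, 0.0, 1.353, -1.71]
shift in CURRENT axes [ 0.02 -0.05  4.97] in TARGET axes [ 0.03 -0.05  4.97] turn [ 0. -0. -0.]
4486 ((0.5128449201583862, -0.3015146553516388), 0.02752390317618847)
```

Request:
{"fn": "send_rows", "kwargs": {"motion": [[[0,-0.05,1],[0,0,0],1],[[0,0,1],[0,0,0],1],[[0,0,1],[0,0,0],1],[[0,0,1],[0,0,0],1],[[0,0,0.6],[0,0,0],1],[[0,0,0.37],[0,0,0],1],[[0,0,0],[0,0,0],-1],[[0,0,0],[0,0,0],-1],[[0,0,0],[0,0,0],-1],[[0,0,0],[0,0,0],-1],[[0,0,0],[0,0,0],-1],[[0,0,0],[0,0,0],-1]]}}

```text
time_s: 3.8
ee_pos: [0.5112, -0.2996, 0.0572]
eef_rot: [-3.141, 0.001, 2.69]
force: [-1.7, -1.5, 6.3]
grip_width: 0.0613
grip_force: 20.0
```

Request:
{"fn": "send_rows", "kwargs": {"motion": [[[0,0,-0.6],[0,0,0],-1],[[0,0,-1],[0,0,0],-1],[[0,0,-1],[0,0,0],-1],[[0,0.4,-0.4],[0,0,0],-1],[[0,0.8,0],[0,0,0],-1],[[0,1,0],[0,0,0],-1],[[0,1,0],[0,0,0],-1],[[0,1,0],[0,0,0],-1],[[0,1,0],[0,0,0],-1],[[0,1,0],[0,0,0],-1],[[0,1,0],[0,0,0],-1],[[0,1,0],[0,0,0],-1]]}}

```text
time_s: 5.0
ee_pos: [0.6184, -0.0758, 0.1451]
eef_rot: [-3.141, -0.002, 2.69]
force: [-0.1, 0.3, -1.9]
grip_width: 0.0614
grip_force: 20.0
```

Request:
{"fn": "send_rows", "kwargs": {"motion": [[[0,1,0],[0,0,0],-1],[[0,1,0],[0,0,0],-1],[[0,1,0],[0,0,0],-1],[[0,1,0],[0,0,0],-1],[[0,0.9,0],[0,0,0],-1],[[-0.1,0.5,0],[0,0,0],-1],[[0,0,0],[0,0,0],-1],[[0,0,0],[0,0,0],-1]]}}

```text
time_s: 5.8
ee_pos: [0.6911, 0.0668, 0.1452]
eef_rot: [-3.141, -0.001, 2.69]
force: [-0.7, -0.7, -2.4]
grip_width: 0.0613
grip_force: 20.0
```

Run:
```python
from h import *
go([.692,.066,.0575],R.from_euler('xyz',[np.pi,0,2.69]))
```

```text
t 5.8 tcp [0.6911 0.0668 0.1452] rot [-3.141e+00 -1.000e-03  2.690e+00] F [-0.7 -0.7 -2.4] w 0.0613 gf 19.997875043191016 q [0.044, 0.677, 1.111, -0.0, 1.356, -1.076]
shift in CURRENT axes [-0.04 -0.01  2.92] in TARGET axes [-0.04 -0.01  2.92] turn [-0.01 -0.01  0.  ]
```

Request:
{"fn": "send_rows", "kwargs": {"motion": [[[0,0,0.8],[0,0,0],-1],[[0,0,0.8],[0,0,0],-1],[[0,0,0.7],[0,0,0],-1],[[0,0,0.4],[0,0,0],-1],[[0,0,0.2],[0,0,0],-1],[[0,0,0],[0,0,0],-1],[[0,0,0],[0,0,0],-1]]}}

```text
time_s: 6.5
ee_pos: [0.6922, 0.0664, 0.0604]
eef_rot: [3.141, 0.001, 2.69]
force: [0.5, -0.3, -1.8]
grip_width: 0.0614
grip_force: 20.0
```

Request:
{"fn": "send_rows", "kwargs": {"motion": [[[0,0,0.1],[0,0,0],-1],[[0,0,0.03],[0,0,0],-1],[[0,0,0],[0,0,0],1],[[0,0,0],[0,0,0],1],[[0,0,0],[0,0,0],1],[[0,0,-0.4],[0,0,0],1],[[0,0,-1],[0,0,0],1],[[0,0,-1],[0,0,0],1],[[0,0,-1],[0,0,0],1],[[0,0,-1],[0,0,0],1],[[0,0,-1],[0,0,0],1]]}}

```text
time_s: 7.6
ee_pos: [0.6916, 0.0665, 0.2199]
eef_rot: [3.141, 0.001, 2.69]
force: [1.1, -0.4, -0.0]
grip_width: 0.0938
grip_force: 0.0
```

Run:
```python
from h import *
o=get_obs();print(o['qpos'].round(4).tolist(),o['ee_pos'].round(4),o['eef_rot'].round(3))
c=shot('top','top1.png'); w=cloud(c)
m=(w[...,2]>.1)&(w[...,2]<.112)&(np.hypot(w[...,0]-.692,w[...,1]-.066)<.05)
print(m.sum(),w[m].mean(0),cv2.minEnclosingCircle(w[m][:,:2].astype(np.float32)) if m.sum() else '')
from scipy.optimize import least_squares
D=[([1.19042,.300465,1.521612,0,1.320693,-.06661],[.16966,.52289,.20488]),([-.591,.397,1.392,0,1.353,-1.71],[.5118,-.2994,.2051]),([.044,.677,1.111,0,1.356,-1.076],[.6911,.0668,.1452]),(o['qpos'],o['ee_pos'])]
for q,p in D:
    y=-np.sin(q[0])*p[0]+np.cos(q[0])*p[1]; x=np.cos(q[0])*p[0]+np.sin(q[0])*p[1]
    print('planar x,y,z',np.round([x,y,p[2]],4))
```

```text
[0.0431, 0.6308, 1.0126, -0.0, 1.4973, -1.0759] [0.6916 0.0665 0.2199] [3.141e+00 1.000e-03 2.690e+00]
0 [nan nan nan] 
planar x,y,z [0.5485 0.0366 0.2049]
planar x,y,z [0.5918 0.0366 0.2051]
planar x,y,z [0.6934 0.0363 0.1452]
planar x,y,z [0.6938 0.0366 0.2199]<stdin>:5: RuntimeWarning: Mean of empty slice.
  ret = um.true_divide(
```

Run:
```python
import numpy as np
from scipy.optimize import least_squares
Q=np.array([[.300465,1.521612],[.397,1.392],[.677,1.111],[.6308,1.0126]])
P=np.array([[.5485,.2049],[.5918,.2051],[.6934,.1452],[.6938,.2199]])
def f(v):
    a1,L2,L3,h,e=v; a=Q[:,0];b=Q.sum(1)
    return np.r_[a1+L2*np.sin(a)+L3*np.sin(b)+e*np.cos(b)-P[:,0],h+L2*np.cos(a)+L3*np.cos(b)-e*np.sin(b)-P[:,1]]
s=least_squares(f,[0,.4,.4,0,0]);print(s.x.round(4),s.fun.round(4),np.linalg.svd(s.jac)[1])
s=least_squares(lambda v:f(np.r_[0,v]),[.4,.4,0,0]);print('a1=0',s.x.round(4),s.fun.round(4))
s=least_squares(lambda v:f(np.r_[v,0]),[0,.4,.4,0]);print('e=0',s.x.round(4),s.fun.round(4))
```

```text
[ 0.0021  0.4229  0.4469 -0.0429  0.0464] [ 0.      0.     -0.      0.      0.0001 -0.     -0.0001  0.    ] [3.45031745 2.82674233 0.30136734 0.09761033 0.06698652]
a1=0 [ 0.4234  0.4486 -0.0439  0.0455] [-0.     -0.      0.     -0.      0.     -0.0001 -0.0002  0.0002]
e=0 [-0.017   0.4348  0.4516 -0.0978] [ 0.0006  0.0003  0.003  -0.0039  0.0004  0.0003 -0.0014  0.0007]
```

Request:
{"fn": "send_rows", "kwargs": {"motion": [[[0.5,0.1,0],[0,0,0],1],[[0.9,0.18,0],[0,0,0],1],[[0.9,0.18,0.3],[0,0,0],1],[[0.9,0.18,0.4],[0,0,0],1],[[0.9,0.18,0.4],[0,0,0],1],[[0.9,0.18,0.4],[0,0,0],1],[[0.9,0.18,0.4],[0,0,0],1],[[0.9,0.18,0.4],[0,0,0],1],[[0.2,0,0],[0,0,1],1],[[0,0,0],[0,0,1],1],[[0,0,0],[0,0,1],1],[[0,0,0],[0,0,1],1]]}}

```text
time_s: 8.85
ee_pos: [0.5207, 0.195, 0.1493]
eef_rot: [3.141, 0.0, 2.205]
force: [0.2, 0.3, -0.7]
grip_width: 0.0941
grip_force: 0.0
```

Request:
{"fn": "send_rows", "kwargs": {"motion": [[[0,0,0],[0,0,1],1],[[0,0,0],[0,0,1],1],[[0,0,0],[0,0,0.8],1],[[0,0,0],[0,0.97,0],1],[[0,0,0],[0,0.97,0],1],[[0,0,0],[0,0.97,0],1],[[0,0,0],[0,0.97,0],1],[[0,0,0],[0,0.97,0],1],[[0,0,0],[0,0.97,0],1],[[0,0,0],[0,0,0],1]]}}

```text
time_s: 9.85
ee_pos: [0.5208, 0.1934, 0.1476]
eef_rot: [-3.139, -0.702, 1.87]
force: [0.6, 0.2, -0.1]
grip_width: 0.0935
grip_force: 0.0
```

```bash
cat >> h.py <<'E'
def pose(az,th):
    """tool rotation: scoop heading az, tool z = down leaning th toward heading, tool y = -scoop y"""
    s=np.array([np.cos(az),np.sin(az),0]);k=np.array([0,0,1.])
    z=np.sin(th)*s-np.cos(th)*k; y=np.cross(s,k); x=np.cross(y,z)
    return R.from_matrix(np.stack([x,y,z],1))
E
python3 - <<'E'
from h import *
rt=pose(np.arctan2(.9555,-.295),.7); G=np.array([.4965,.2745,.05]); tz=rt.as_matrix()[:,2]
go(G+.019*tz-.1*tz,rt); go(G+.019*tz,rt)
o=get_obs();q=o['qpos'];A=R.from_euler
for s in(1,-1):
    for c in (1,-1):
        T=A('z',q[0])*A('y',q[1]+q[2])*A('z',s*q[3])*A('y',q[4])*A('z',q[5]+np.pi/2)
        print(s,c,(T.inv()*R.from_euler('xyz',o['eef_rot'])).as_rotvec().round(3))
# solve d
for L2,L3,e,hd in((.4234,.4486,.0455,-.0439),):
    a,b=q[1],q[1]+q[2]
    W=np.array([L2*np.sin(a)+L3*np.sin(b)+e*np.cos(b),.0366,hd+L2*np.cos(a)+L3*np.cos(b)-e*np.sin(b)])
    W=A('z',q[0]).apply(W); z=R.from_euler('xyz',o['eef_rot']).as_matrix()[:,2]
    # TCP = W+[0,0,d]+d z
    D=o['ee_pos']-W; k=z+[0,0,1]; d=D@k/(k@k); print('d',d,'res',D-d*k)
c=shot('top','top2.png'); w=cloud(c)
m=(w[...,2]>.1)&(w[...,2]<.112)&(np.hypot(w[...,0]-.692,w[...,1]-.066)<.05)
print('jar',m.sum(),cv2.minEnclosingCircle(w[m][:,:2].astype(np.float32)) if m.sum() else '')
E
```

```text
t 9.85 tcp [0.5208 0.1934 0.1476] rot [-3.139 -0.702  1.87 ] F [ 0.6  0.2 -0.1] w 0.0935 gf 0.0 q [-0.017, 0.477, 1.576, 0.672, 1.396, -0.544]
shift in CURRENT axes [0.06 0.03 1.61] in TARGET axes [0.06 0.02 1.61] turn [-0.02 -0.01 -0.  ]
t 9.85 tcp [0.5208 0.1934 0.1476] rot [-3.139 -0.702  1.87 ] F [ 0.6  0.2 -0.1] w 0.0935 gf 0.0 q [-0.017, 0.477, 1.576, 0.672, 1.396, -0.544]
shift in CURRENT axes [0.05 0.04 4.94] in TARGET axes [0.06 0.02 4.94] turn [-0.02 -0.01 -0.  ]
1 1 [ 0. -0. -0.]
1 -1 [ 0. -0. -0.]
-1 1 [-0.685  1.132  0.234]
-1 -1 [-0.685  1.132  0.234]
d 0.2698595044140861 res [ 1.37606976e-03  4.51286735e-04 -5.54570982e-05]
jar 11 ((0.7033247947692871, 0.08777210861444473), 0.008568717166781425)
```

```bash
cat >> h.py <<'E'
from scipy.optimize import least_squares
LO=np.array([-3.03,-.79,.23,-1.04,0,-2.55]);HI=np.array([3.03,2.21,2.52,4.18,3.07,2.55])
def fk(q):
    A=R.from_euler; a,b=q[1],q[1]+q[2]; d=.2699
    T=A('z',q[0])*A('y',b)*A('z',q[3])*A('y',q[4])*A('z',q[5]+np.pi/2)
    W=A('z',q[0]).apply([.4234*np.sin(a)+.4486*np.sin(b)+.0455*np.cos(b),.0366,-.0439+d+.4234*np.cos(a)+.4486*np.cos(b)-.0455*np.sin(b)])
    return W+d*T.as_matrix()[:,2],T
def ik(p,rt,q0):
    f=lambda q:np.r_[(fk(q)[0]-p)*5,(fk(q)[1].inv()*rt).as_rotvec()]
    s=least_squares(f,np.clip(q0,LO+.01,HI-.01),bounds=(LO,HI)); return s.x,np.abs(s.fun).max()
E
python3 - <<'E'
from h import *
q0=get_obs()['qpos']; S=lambda x,z,phi:(x*np.cos(phi)+z*np.sin(phi),-x*np.sin(phi)+z*np.cos(phi))
def tcp(az,phi,lip,th0=.7,g=(-.104,.05)):
    hl,vl=S(.12,.05,phi);hg,vg=S(*g,phi);s=np.array([np.cos(az),np.sin(az),0])
    G=lip+s*(hg-hl)+np.array([0,0,vg-vl]); rt=pose(az,th0-phi); return G+.019*rt.as_matrix()[:,2],rt
for az in np.radians([60,75,90,107,130,150]):
    s=np.array([np.cos(az),np.sin(az),0]); lip=np.r_[BOWL,0]-.03*s; q=q0; out=[]
    for phi in(0,.4,.8,1.2,1.5):
        p,rt=tcp(az,phi,lip+[0,0,.085 if phi>1 else .12]); q,e=ik(p,rt,q); out.append((p.round(2).tolist(),q.round(2).tolist(),round(e,3)))
    print(round(np.degrees(az)));[print('  ',*x) for x in out]
E
```

```text
60
   [0.4, -0.14, 0.11] [-0.84, 0.27, 1.99, 0.71, 1.23, -0.68] 0.0
   [0.41, -0.13, 0.19] [-0.59, 0.03, 1.9, 0.32, 1.24, -0.18] 0.0
   [0.43, -0.1, 0.26] [-0.25, 0.03, 1.71, -0.1, 1.43, 0.29] 0.0
   [0.46, -0.04, 0.28] [0.07, 0.23, 1.52, -0.41, 1.68, 0.61] 0.0
   [0.49, 0.01, 0.3] [0.24, 0.44, 1.31, -0.59, 1.94, 0.7] 0.0
75
   [0.46, -0.17, 0.11] [-0.75, 0.46, 1.71, 0.62, 1.38, -0.74] 0.0
   [0.46, -0.16, 0.19] [-0.56, 0.22, 1.7, 0.29, 1.33, -0.38] 0.0
   [0.47, -0.12, 0.26] [-0.26, 0.12, 1.61, -0.1, 1.41, 0.02] 0.0
   [0.49, -0.05, 0.28] [0.07, 0.23, 1.52, -0.47, 1.57, 0.38] 0.0
   [0.51, 0.01, 0.3] [0.28, 0.38, 1.39, -0.68, 1.79, 0.53] 0.0
90
   [0.52, -0.18, 0.11] [-0.65, 0.64, 1.42, 0.54, 1.55, -0.79] 0.0
   [0.52, -0.17, 0.19] [-0.5, 0.38, 1.48, 0.26, 1.43, -0.56] 0.0
   [0.52, -0.12, 0.26] [-0.25, 0.22, 1.5, -0.1, 1.4, -0.23] 0.0
   [0.52, -0.05, 0.28] [0.07, 0.22, 1.53, -0.5, 1.45, 0.15] 0.0
   [0.52, 0.01, 0.3] [0.3, 0.31, 1.48, -0.76, 1.62, 0.37] 0.0
107
   [0.59, -0.17, 0.11] [-0.53, 0.84, 1.07, 0.46, 1.76, -0.86] 0.0
   [0.59, -0.15, 0.19] [-0.42, 0.56, 1.22, 0.23, 1.56, 
[... 166 characters left out ...]
31, 0.23, 1.59, -0.81, 1.41, 0.19] 0.0
130
   [0.68, -0.12, 0.11] [-0.35, 1.14, 0.52, 0.37, 2.07, -0.97] 0.0
   [0.67, -0.11, 0.19] [-0.28, 0.78, 0.87, 0.17, 1.74, -0.97] 0.0
   [0.64, -0.08, 0.26] [-0.15, 0.45, 1.2, -0.07, 1.42, -0.84] 0.0
   [0.6, -0.03, 0.28] [0.07, 0.21, 1.55, -0.45, 1.12, -0.49] 0.0
   [0.56, 0.02, 0.3] [0.29, 0.11, 1.73, -0.84, 1.09, -0.08] 0.0
150
   [0.73, -0.06, 0.11] [-0.21, 1.29, 0.23, 0.28, 2.19, -1.14] 0.08
   [0.72, -0.05, 0.19] [-0.16, 0.95, 0.57, 0.11, 1.9, -1.19] 0.0
   [0.68, -0.03, 0.26] [-0.08, 0.53, 1.08, -0.04, 1.45, -1.12] 0.0
   [0.63, 0.01, 0.28] [0.07, 0.2, 1.55, -0.33, 0.99, -0.86] 0.0
   [0.57, 0.04, 0.3] [0.23, 0.01, 1.83, -0.75, 0.81, -0.42] 0.0
```

Request:
{"fn": "send_rows", "kwargs": {"motion": [[[0.06,0.03,0.6],[0,0,0],1],[[0,0,1],[0,0,0],1],[[0,0,0],[0,0,0],1]]}}

```text
time_s: 10.2
ee_pos: [0.5101, 0.2276, 0.1115]
eef_rot: [-3.138, -0.697, 1.875]
force: [0.7, -0.1, 0.4]
grip_width: 0.0935
grip_force: 0.0
```

Run:
```python
from h import *
az=np.arctan2(.9555,-.295);rt=pose(az,.7); G=np.array([.4965,.2745,.05]); tz=rt.as_matrix()[:,2]
go(G+.019*tz,rt)
c=shot('wrist','w2.png'); w=cloud(c); im=c['pixels']
m=(im.max(2)<50)&(w[...,2]>.012)&(w[...,2]<.09)&(np.hypot(w[...,0]-.4965,w[...,1]-.2745)<.04)
p=w[m]; print(len(p),p.mean(0).round(4)); s=np.array([np.cos(az),np.sin(az)]);n=np.array([-s[1],s[0]])
q=p[:,:2]-G[:2]; print('along x',np.percentile(q@s,[2,50,98]).round(4),'along y',np.percentile(q@n,[2,50,98]).round(4),'z',np.percentile(p[:,2],[2,98]))
t=p[:,2]>.072; print('top face',t.sum(),(q[t]@s).min(),(q[t]@s).max(),(q[t]@n).min(),(q[t]@n).max())
```

```text
t 10.2 tcp [0.5101 0.2276 0.1115] rot [-3.138 -0.697  1.875] F [ 0.7 -0.1  0.4] w 0.0935 gf 0.0 q [0.045, 0.511, 1.619, 0.698, 1.302, -0.553]
shift in CURRENT axes [-0.07  0.05  3.25] in TARGET axes [-0.08  0.03  3.25] turn [-0.05  0.03  0.03]
1179 [0.503  0.2748 0.0631]
along x [-0.0057 -0.0044  0.0096] along y [-0.0126 -0.0063 -0.0001] z [0.02121728 0.07945831]
top face 606 -0.005679625595186793 0.011129836820864597 -0.01316298244915159 -3.772088418703865e-08
```

View pics/w2.png

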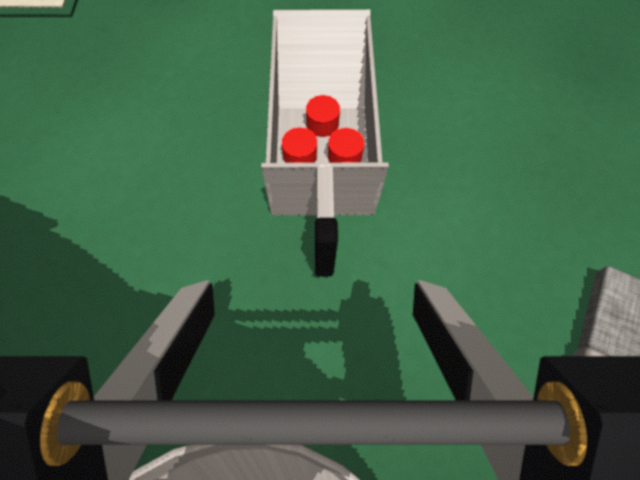

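The wrist view shows the handle at (326,245), slightly right of the finger midline at about x=314. Caps are in the scoop and the bowl edge is at the bottom. I shift along tool y and descend.

Request:
{"fn": "send_rows", "kwargs": {"motion": [[[0,0.22,0.8],[0,0,0],1],[[0,0,1],[0,0,0],1],[[0,0,0.9],[0,0,0],1],[[0,0,0.4],[0,0,0],1],[[0,0,0.2],[0,0,0],1],[[0,0,0],[0,0,0],-0.5],[[0,0,0],[0,0,0],-1],[[0,0,0],[0,0,0],-1],[[0,0,0],[0,0,0],-1],[[0,0,0],[0,0,0],-1],[[0,0,0],[0,0,0],-1],[[0,0,0],[0,0,0],-1]], "squeeze": 60}}

```text
time_s: 11.45
ee_pos: [0.4992, 0.2886, 0.0371]
eef_rot: [-3.142, -0.698, 1.874]
force: [-0.4, -0.4, -0.5]
grip_width: 0.0416
grip_force: 0.0
```

Run:
```python
from h import *
az=np.arctan2(.9555,-.295);rt=pose(az,.7); o=get_obs(); tz=rt.as_matrix()[:,2]
go(o['ee_pos'],rt); print('grasp pt',o['ee_pos']-.019*tz,'mom',o['moment'].round(2))
shot('side','s3.png');
```

```text
t 11.45 tcp [0.4992 0.2886 0.0371] rot [-3.142 -0.698  1.874] F [-0.4 -0.4 -0.5] w 0.0416 gf 0.0 q [0.154, 0.626, 1.648, 0.778, 1.135, -0.588]
shift in CURRENT axes [0. 0. 0.] in TARGET axes [0. 0. 0.] turn [-0.02  0.01  0.02]
grasp pt [0.50279337 0.27687677 0.05159508] mom [-0.26 -0.06  0.01]
```

View pics/s3.png

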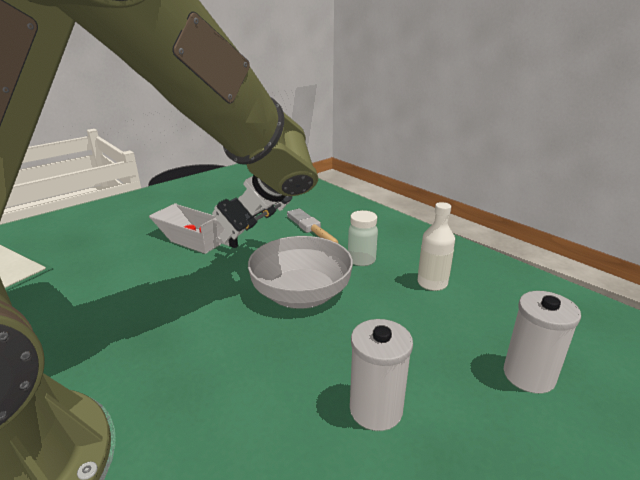

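The side view shows the gripper around the handle (235,225), with the jar standing upright behind the bowl (363,240). The fingers are still closing, so I give them more time.

Request:
{"fn": "send_rows", "kwargs": {"motion": [[[0,0,0],[0,0,0],-1],[[0,0,0],[0,0,0],-1],[[0,0,0],[0,0,0],-1],[[0,0,0],[0,0,0],-1],[[0,0,0],[0,0,0],-1],[[0,0,0],[0,0,0],-1]]}}

```text
time_s: 12.1
ee_pos: [0.4991, 0.2886, 0.037]
eef_rot: [-3.141, -0.698, 1.874]
force: [-0.1, -0.4, 0.5]
grip_width: 0.014
grip_force: 60.0
```

Request:
{"fn": "send_rows", "kwargs": {"motion": [[[0.3,0,-0.35],[0,0,0],-1],[[0.5,0,-0.6],[0,0,0],-1],[[0.64,0,-0.76],[0,0,0],-1],[[0.64,0,-0.76],[0,0,0],-1],[[0.64,0,-0.76],[0,0,0],-1],[[0.64,0,-0.76],[0,0,0],-1],[[0.64,0,-0.76],[0,0,0],-1],[[0.4,0,-0.5],[0,0,0],-1],[[0,0,0],[0,0,0],-1]]}}

```text
time_s: 13.0
ee_pos: [0.4998, 0.2885, 0.2457]
eef_rot: [3.135, -0.697, 1.878]
force: [-0.2, 0.2, -2.3]
grip_width: 0.0137
grip_force: 60.0
```

```bash
cat >> h.py <<'E'
S=lambda x,z,phi:(x*np.cos(phi)+z*np.sin(phi),-x*np.sin(phi)+z*np.cos(phi))
def tcp(az,phi,pt,local=(.12,.05),th0=.7,g=(-.104,.0516)):
    """TCP pose so scoop point `local` (x,z) is at pt with heading az, lip-down tip phi"""
    hl,vl=S(*local,phi);hg,vg=S(*g,phi);s=np.array([np.cos(az),np.sin(az),0])
    G=pt+s*(hg-hl)+np.array([0,0,vg-vl]); rt=pose(az,th0-phi); return G+.019*rt.as_matrix()[:,2],rt
E
python3 - <<'E'
from h import *
a=np.arctan2(-(FAR-NEAR)[1],(FAR-NEAR)[0]); az=np.pi/2-a; print('final az',az, 'mid',(NEAR+FAR)/2)
s=np.array([np.cos(az),np.sin(az),0]); lip=np.r_[BOWL,0]-.03*s
p,rt=tcp(az,.55,lip+[0,0,.11]); print(p); go(p,rt)
p,rt=tcp(az,1.5,lip+[0,0,.07]); print(p,ik(p,rt,get_obs()['qpos']))
c=shot('side','s4.png'); w=cloud(c)
# scoop pitch after lift: lip edge vs back wall
m=(w[...,2]>.1)&(w[...,1]>.25)&(w[...,0]<.56)&(w[...,0]>.36)&(w[...,1]<.56)
cv2.imwrite('pics/s4c.png',cv2.resize(cv2.cvtColor(c['pixels'][100:280,60:360],cv2.COLOR_RGB2BGR),(600,360)))
E
```

```text
final az 1.1210492486662054 mid [ 0.52685 -0.28685]
[ 0.42723589 -0.12998193  0.20965933]
t 13.0 tcp [0.4998 0.2885 0.2457] rot [ 3.135 -0.697  1.878] F [-0.2  0.2 -2.3] w 0.0137 gf 59.99906659126282 q [0.154, 0.35, 1.509, 0.696, 1.44, -0.302]
shift in CURRENT axes [-10.4   -6.48  -7.19] in TARGET axes [-13.64   3.89  -0.85] turn [-2.57 -4.36  5.8 ]
[0.49653785 0.01357674 0.28031463] (array([ 0.2529961 ,  0.44122236,  1.34535639, -0.61203354,  1.87938219,
        0.67239853]), np.float64(2.7755575615628914e-16))
```

View pics/s4c.png

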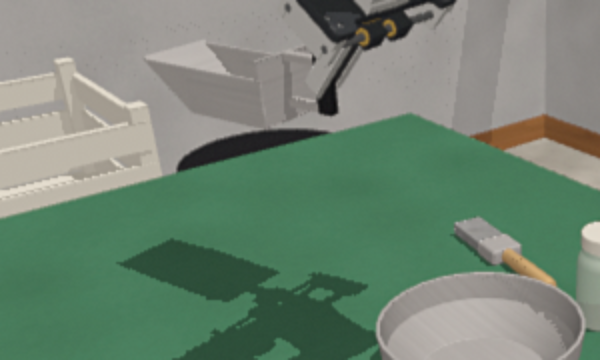

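The crop shows the scoop held level above the table with no sign of slip. I pre-tip it by 0.55 rad (short of spilling), then yaw it to the final heading.

Request:
{"fn": "send_rows", "kwargs": {"motion": [[[0,0,0],[0,-0.9,0],-1],[[0,0,0],[0,-0.9,0],-1],[[0,0,0],[0,-0.9,0],-1],[[0,0,0],[0,-0.9,0],-1],[[0,0,0],[0,-0.9,0],-1],[[0,0,0],[-0.13,0,0.88],-1],[[0,0,0],[-0.13,0,0.88],-1],[[0,0,0],[-0.13,0,0.88],-1],[[0,0,0],[-0.13,0,0.88],-1],[[0,0,0],[-0.13,0,0.88],-1],[[0,0,0],[-0.13,0,0.88],-1],[[0,0,0],[-0.13,0,0.88],-1]]}}

```text
time_s: 14.25
ee_pos: [0.4986, 0.2882, 0.2407]
eef_rot: [-3.131, -0.153, 1.121]
force: [1.3, -0.5, -2.5]
grip_width: 0.0135
grip_force: 60.0
```

Run:
```python
from h import *
az=1.121
s=np.array([np.cos(az),np.sin(az),0]); lip=np.r_[BOWL,0]-.03*s
p,rt=tcp(az,.55,lip+[0,0,.12]); print(p); go(p,rt)
q=get_obs()['qpos']
for f in (.55,.8,1.1,1.3,1.5):
    p,rt=tcp(az,f,lip+[0,0,.12]); q,e=ik(p,rt,q); print(f,p.round(3),q.round(2),e)
# lip in tool frame
p,rt=tcp(az,.8,lip); print('lip in tool',rt.inv().apply(lip-p))
```

```text
[ 0.42722625 -0.12997728  0.21965933]
t 14.25 tcp [0.4986 0.2882 0.2407] rot [-3.131 -0.153  1.121] F [ 1.3 -0.5 -2.5] w 0.0135 gf 59.99589800834656 q [0.41, 0.263, 1.493, 0.112, 1.278, 0.832]
shift in CURRENT axes [-13.53   3.9   -1.42] in TARGET axes [-13.54   3.92  -1.34] turn [-0.08 -0.02  0.  ]
0.55 [ 0.427 -0.13   0.22 ] [-0.47  0.05  1.79  0.16  1.31 -0.06] 1.1057821325266557e-13
0.8 [ 0.44  -0.103  0.263] [-0.25  0.05  1.68 -0.1   1.43  0.21] 2.694562073468632e-10
1.1 [ 0.462 -0.058  0.303] [-0.    0.16  1.52 -0.36  1.64  0.46] 5.551115123125783e-16
1.3 [ 0.479 -0.024  0.321] [ 0.14  0.27  1.4  -0.5   1.8   0.56] 3.913536161803677e-12
1.5 [0.497 0.014 0.33 ] [ 0.25  0.41  1.27 -0.63  1.96  0.61] 7.288614156664154e-13
lip in tool [1.70293902e-01 5.51312194e-17 1.26528509e-01]
```

Request:
{"fn": "send_rows", "kwargs": {"motion": [[[-0.5,0.14,-0.1],[0,0,0],-1],[[-0.9,0.28,-0.1],[0,0,0],-1],[[-1,0.28,-0.1],[0,0,0],-1],[[-1,0.28,-0.1],[0,0,0],-1],[[-1,0.28,-0.1],[0,0,0],-1],[[-1,0.28,-0.1],[0,0,0],-1],[[-1,0.28,-0.1],[0,0,0],-1],[[-1,0.28,-0.1],[0,0,0],-1],[[-1,0.28,-0.1],[0,0,0],-1],[[-1,0.28,-0.1],[0,0,0],-1],[[-1,0.28,-0.1],[0,0,0],-1],[[-1,0.28,-0.1],[0,0,0],-1]]}}

```text
time_s: 15.45
ee_pos: [0.4374, -0.0646, 0.2236]
eef_rot: [-3.132, -0.155, 1.128]
force: [0.2, 0.9, -3.1]
grip_width: 0.0135
grip_force: 60.0
```

Request:
{"fn": "send_rows", "kwargs": {"motion": [[[-1,0.3,-0.1],[0,0,0],-1],[[-0.8,0.3,0],[0,0,0],-1],[[-0.4,0.14,0],[0,0,0],-1],[[0,0,0],[0,0,0],-1]]}}

```text
time_s: 15.85
ee_pos: [0.4297, -0.1329, 0.2162]
eef_rot: [-3.132, -0.155, 1.125]
force: [-0.4, -0.1, -2.4]
grip_width: 0.0136
grip_force: 60.0
```

Run:
```python
from h import *
az=1.121
s=np.array([np.cos(az),np.sin(az),0]); lip=np.r_[BOWL,0]-.03*s
p,rt=tcp(az,.55,lip+[0,0,.11]); print(p); go(p,rt)
c=shot('top','top5.png')
```

```text
[ 0.42722625 -0.12997728  0.20965933]
t 15.85 tcp [ 0.4297 -0.1329  0.2162] rot [-3.132 -0.155  1.125] F [-0.4 -0.1 -2.4] w 0.0136 gf 59.99801516532898 q [-0.475, 0.064, 1.782, 0.16, 1.313, -0.072]
shift in CURRENT axes [ 0.02 -0.11  0.22] in TARGET axes [ 0.02 -0.12  0.22] turn [-0.08 -0.04  0.03]
```

View pics/top5.png

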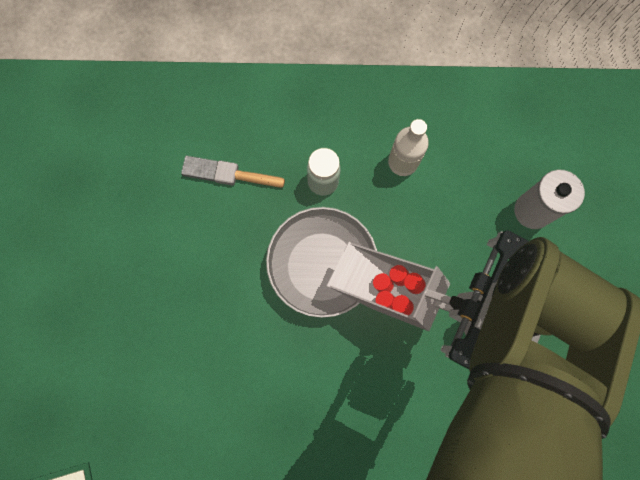

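The top view shows the lip over the bowl at (340,268) with all five caps still in the scoop and the jar at (323,165) behind the bowl. I tip about the lip.

Request:
{"fn": "send_rows", "kwargs": {"motion": [[[0,-0.1,0.4],[0,0,0],-1],[[0,0,0.4],[0,0,0],-1],[[0.42,0,-0.57],[0,-0.83,0],-1],[[0.42,0,-0.57],[0,-0.83,0],-1],[[0.42,0,-0.57],[0,-0.83,0],-1],[[0.42,0,-0.57],[0,-0.83,0],-1],[[0.42,0,-0.57],[0,-0.83,0],-1],[[0.42,0,-0.57],[0,-0.83,0],-1],[[0.42,0,-0.57],[0,-0.83,0],-1],[[0.42,0,-0.57],[0,-0.83,0],-1],[[0.42,0,-0.57],[0,-0.83,0],-1],[[0,0,0],[0,0,0],-1]]}}

```text
time_s: 17.1
ee_pos: [0.4919, 0.0044, 0.3087]
eef_rot: [-3.126, 0.746, 1.144]
force: [-0.0, 0.0, -1.7]
grip_width: 0.0139
grip_force: 60.0
```

Run:
```python
from h import *
az=1.121
s=np.array([np.cos(az),np.sin(az),0]); lip=np.r_[BOWL,0]-.03*s
p,rt=tcp(az,1.52,lip+[0,0,.075]); print(p); go(p,rt)
c=shot('top','top6.png');w=cloud(c);im=c['pixels'].astype(int)
m=(im[...,0]>140)&(im[...,1]<80); print('red',m.sum(),np.argwhere(m).mean(0))
cv2.imwrite('pics/top6c.png',cv2.cvtColor(c['pixels'][180:360,220:480],cv2.COLOR_RGB2BGR))
```

```text
[0.49836641 0.01737066 0.28583011]
t 17.1 tcp [0.4919 0.0044 0.3087] rot [-3.126  0.746  1.144] F [-0.   0.  -1.7] w 0.0139 gf 59.997854232788086 q [0.227, 0.384, 1.336, -0.59, 1.888, 0.608]
shift in CURRENT axes [0.87 0.02 0.23] in TARGET axes [0.89 0.01 0.17] turn [-0.   -0.62  0.14]
red 177 [251.73446328 316.11299435]
```

View pics/top6c.png

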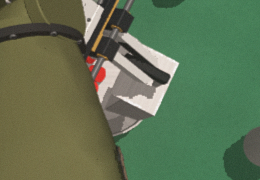

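Request:
{"fn": "send_rows", "kwargs": {"motion": [[[0.3,0,0],[0,-0.6,0],-1],[[0.3,0,0],[0,-0.6,0],-1],[[0,0,0],[0,0,0],-1],[[0,0,0],[0,0,0],-1],[[0,0,0],[0,0,0],-1],[[0,0,0],[0,0,0],-1]]}}

```text
time_s: 17.75
ee_pos: [0.4966, 0.012, 0.2996]
eef_rot: [-3.131, 0.883, 1.134]
force: [0.3, 0.5, -1.3]
grip_width: 0.0137
grip_force: 60.0
```

Run:
```python
from h import *
az=1.121
s=np.array([np.cos(az),np.sin(az),0]); lip=np.r_[BOWL,0]-.03*s
p,rt=tcp(az,1.52,lip+[0,0,.075]); go(p,rt)
for n in('side','top'):
    c=shot(n,n+'7.png');w=cloud(c);im=c['pixels'].astype(int)
    m=((im[...,0]>120)&(im[...,1]<70)).astype(np.uint8); k,l,st,ce=cv2.connectedComponentsWithStats(m)
    for i in range(1,k):
        if st[i,4]>15: print(n,st[i],np.nanmedian(w[l==i],0).round(3), np.nanmax(w[l==i][:,2]))
cv2.imwrite('pics/s7c.png',cv2.resize(cv2.imread('pics/side7.png')[100:340,160:480],(640,480)))
```

```text
t 17.75 tcp [0.4966 0.012  0.2996] rot [-3.131  0.883  1.134] F [ 0.3  0.5 -1.3] w 0.0137 gf 59.997628927230835 q [0.269, 0.463, 1.309, -0.676, 1.952, 0.645]
shift in CURRENT axes [ 0.47 -0.02  0.15] in TARGET axes [ 0.46 -0.02  0.18] turn [-0.01  0.52  0.07]
side [285 263  35  26 529] [0.531 0.064 0.026] 0.03707254866850808
side [288 266  11   4  27] [0.544 0.111 0.019] 0.02237796101939134
side [268 270  15  16 192] [0.486 0.099 0.026] 0.035787640807026115
top [304 235  15  13 122] [0.563 0.086 0.033] 0.38999917151527863
top [287 242   9  12  60] [0.553 0.123 0.038] 0.5305577635983041
top [309 248  22  33 338] [0.522 0.069 0.033] 0.03929387665210285
top [299 273   9  15  53] [0.487 0.099 0.032] 0.5320157942657003
```

View pics/s7c.png

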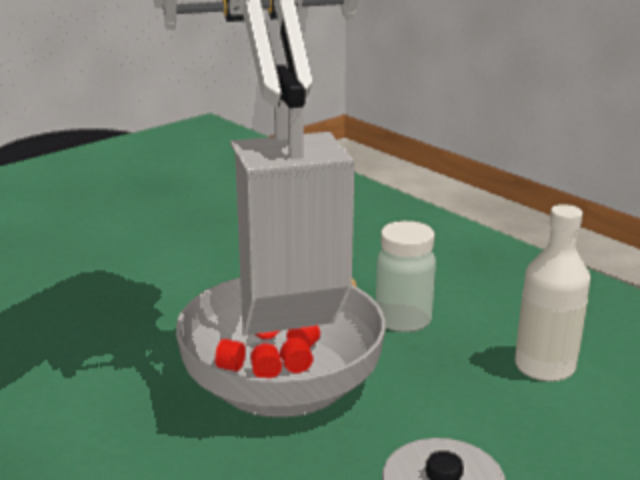

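The crop shows all five caps in the bowl, the scoop empty and vertical above it, and the jar upright. I raise and level the scoop.

Request:
{"fn": "send_rows", "kwargs": {"motion": [[[0,0,0],[0,0,0],-1],[[0,0,0],[0,0,0],-1],[[-0.4,0,-0.3],[0,0,0],-1],[[-0.78,0,-0.62],[0,0,0],-1],[[-0.78,0,-0.62],[0,0,0],-1],[[-0.4,0,-0.3],[0,1,0],-1],[[0,0,0],[0,1,0],-1],[[0,0,0],[0,1,0],-1],[[0,0,0],[0,1,0],-1],[[0,0,0],[0,1,0],-1],[[0,0,0],[0,1,0],-1],[[0,0,0],[0,1,0],-1]]}}

```text
time_s: 19.05
ee_pos: [0.4962, 0.0102, 0.3903]
eef_rot: [-3.136, 0.04, 1.128]
force: [0.1, 0.5, -2.1]
grip_width: 0.0135
grip_force: 60.0
```

Request:
{"fn": "send_rows", "kwargs": {"motion": [[[0,0,0],[0,1,0],-1],[[0,0,0],[0,1,0],-1],[[0,0,0],[0,1,0],-1],[[0,0,0],[0,1,0],-1],[[0,0,0],[0,1,0],-1],[[0,0,0],[0,1,0],-1],[[0,0,0],[0,0.2,0],-1],[[0,0,0],[0,0,0],-1]]}}

```text
time_s: 19.85
ee_pos: [0.4961, 0.0096, 0.3888]
eef_rot: [-3.132, -0.696, 1.12]
force: [-0.2, -0.6, -1.4]
grip_width: 0.0136
grip_force: 60.0
```

Run:
```python
from h import *
az=1.121;mid=np.r_[(NEAR+FAR)/2,0]
p,rt=tcp(az,0,mid+[0,0,.2],local=(0,0)); print(p); go(p,rt)
p2,_=tcp(az,0,mid,local=(0,0)); print(p2)
print('ik',ik(p,rt,get_obs()['qpos']),ik(p2,rt,get_obs()['qpos']))
# actual scoop pitch/roll/heading check by side+top cloud
for n in('top','side'):
    c=shot(n,n+'8.png');w=cloud(c);np.save(n+'8.npy',w)
```

```text
[ 0.48695445 -0.36948303  0.237068  ]
t 19.85 tcp [0.4961 0.0096 0.3888] rot [-3.132 -0.696  1.12 ] F [-0.2 -0.6 -1.4] w 0.0136 gf 59.99881446361542 q [-0.418, -0.001, 1.59, 0.697, 1.546, 0.013]
shift in CURRENT axes [-12.07   5.2   -3.55] in TARGET axes [-12.06   5.22  -3.55] turn [-0.08  0.03 -0.01]
[ 0.48695445 -0.36948303  0.037068  ]
ik (array([-0.96199078,  0.59188933,  1.17927765,  0.60481981,  1.72863102,
       -0.52567927]), np.float64(8.326672684688674e-16)) (array([-0.96199078,  0.81449659,  1.30570178,  0.6020838 ,  1.44030536,
       -0.72308532]), np.float64(8.604228440844963e-15))
```

View pics/side8.png

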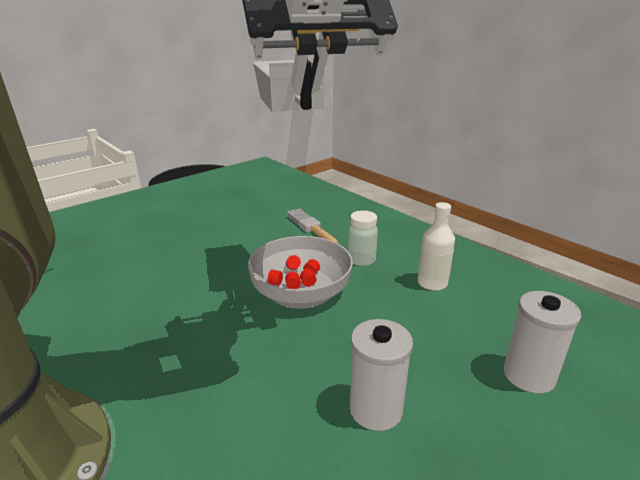

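The view shows five caps in the bowl (293,272), the jar upright (363,240), and the scoop held level above. I move it over the gap.

Request:
{"fn": "send_rows", "kwargs": {"motion": [[[-0.5,0.2,-0.15],[-0.08,0,0],-1],[[-0.9,0.4,-0.27],[0,0,0],-1],[[-0.95,0.42,-0.28],[0,0,0],-1],[[-0.95,0.42,-0.28],[0,0,0],-1],[[-0.95,0.42,-0.28],[0,0,0],-1],[[-0.95,0.42,-0.28],[0,0,0],-1],[[-0.95,0.42,-0.28],[0,0,0],-1],[[-0.95,0.42,-0.28],[0,0,0],-1],[[-0.95,0.42,-0.28],[0,0,0],-1],[[-0.95,0.42,-0.28],[0,0,0],-1],[[-0.95,0.42,-0.28],[0,0,0],-1],[[-0.95,0.42,-0.28],[0,0,0],-1]]}}

```text
time_s: 21.15
ee_pos: [0.4906, -0.3345, 0.2518]
eef_rot: [-3.141, -0.696, 1.122]
force: [0.9, 0.6, -1.2]
grip_width: 0.0137
grip_force: 60.0
```

Request:
{"fn": "send_rows", "kwargs": {"motion": [[[-0.7,0.3,-0.2],[0,0,0],-1],[[-0.4,0.15,-0.1],[0,0,0],-1],[[0,0,0],[0,0,0],-1],[[0,0,0],[0,0,0],-1]]}}

```text
time_s: 21.55
ee_pos: [0.4891, -0.3667, 0.2381]
eef_rot: [-3.141, -0.698, 1.121]
force: [-0.4, 1.1, -1.6]
grip_width: 0.0136
grip_force: 60.0
```

Run:
```python
from h import *
az=1.121;mid=np.r_[(NEAR+FAR)/2,0]
p,rt=tcp(az,0,mid+[0,0,.0],local=(0,0)); print(p); go(p,rt)
c=shot('top','top9.png'); w=cloud(c)
s=np.array([np.cos(az),np.sin(az)]);n=np.array([-s[1],s[0]])
a=w[...,:2]-mid[:2]; x,y=a@s,a@n
m=(w[...,2]>.15)&(abs(y)<.07)&(x>-.07)&(x<.16)
P=w[m];print('pts',m.sum(),'x',np.percentile(x[m],[.5,99.5]).round(4),'y',np.percentile(y[m],[.5,99.5]).round(4),'z',np.percentile(P[:,2],[.5,50,99.5]).round(4))
for lo,hi in((-.02,.02),(.08,.13)):
    k=m&(x>lo)&(x<hi)
    for sg in(1,-1):
        kk=k&(sg*y>.036); print(lo,sg,kk.sum(),'rim z',np.nanpercentile(w[kk][:,2],90).round(4) if kk.sum() else '', 'y',np.nanmedian(y[kk]).round(4) if kk.sum() else '')
```

```text
[ 0.48695445 -0.36948303  0.037068  ]
t 21.55 tcp [ 0.4891 -0.3667  0.2381] rot [-3.141 -0.698  1.121] F [-0.4  1.1 -1.6] w 0.0136 gf 59.9988055229187 q [-0.957, 0.589, 1.181, 0.605, 1.727, -0.521]
shift in CURRENT axes [-4.4  -0.02  5.06] in TARGET axes [-4.41 -0.02  5.05] turn [-0.01  0.02  0.  ]
pts 8314 x [-0.066  0.125] y [-0.04    0.0445] z [0.2008 0.2223 0.2723]
-0.02 1 365 rim z 0.2506 y 0.0435
-0.02 -1 429 rim z 0.2503 y -0.0376
0.08 1 223 rim z 0.2518 y 0.0437
0.08 -1 202 rim z 0.2519 y -0.0374
```

View pics/top9.png

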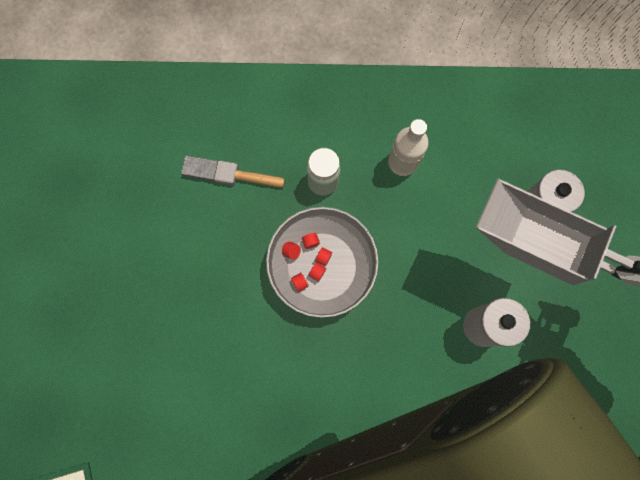

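The top view shows the empty scoop level over the gap, with canisters at (505,322) and (562,192) and all caps in the bowl. I lower it.

Request:
{"fn": "send_rows", "kwargs": {"motion": [[[-0.3,0.1,0.35],[0,0,0],-1],[[-0.6,0,0.7],[0,0,0],-1],[[-0.64,0,0.75],[0,0,0],-1],[[-0.64,0,0.75],[0,0,0],-1],[[-0.64,0,0.75],[0,0,0],-1],[[-0.64,0,0.75],[0,0,0],-1],[[-0.5,0,0.55],[0,0,0],-1],[[-0.25,0,0.25],[0,0,0],-1],[[0,0,0],[0,0,0],-1],[[0,0,0],[0,0,0],-1]]}}

```text
time_s: 22.6
ee_pos: [0.4902, -0.3717, 0.046]
eef_rot: [3.141, -0.698, 1.121]
force: [0.8, 1.1, -2.9]
grip_width: 0.0138
grip_force: 60.0
```

Run:
```python
from h import *
az=1.121;mid=np.r_[(NEAR+FAR)/2,0]
p,rt=tcp(az,0,mid+[0,0,.0],local=(0,0)); print(p); go(p,rt)
```

```text
[ 0.48695445 -0.36948303  0.037068  ]
t 22.6 tcp [ 0.4902 -0.3717  0.046 ] rot [ 3.141 -0.698  1.121] F [ 0.8  1.1 -2.9] w 0.0138 gf 59.998818039894104 q [-0.96, 0.804, 1.299, 0.601, 1.452, -0.712]
shift in CURRENT axes [-0.18 -0.13  0.24] in TARGET axes [-0.18 -0.13  0.24] turn [0.01 0.01 0.  ]
```

Request:
{"fn": "send_rows", "kwargs": {"motion": [[[-0.08,0,0.1],[0,0,0],-1],[[-0.06,0,0.07],[0,0,0],-1],[[-0.03,0,0.03],[0,0,0],-1],[[0,0,0],[0,0,0],-1]]}}

```text
time_s: 23.0
ee_pos: [0.4898, -0.3716, 0.0372]
eef_rot: [-3.141, -0.699, 1.12]
force: [0.5, 1.1, -1.6]
grip_width: 0.0136
grip_force: 60.0
```

Request:
{"fn": "send_rows", "kwargs": {"motion": [[[0,0,0],[0,0,0],0.2],[[0,0,0],[0,0,0],0.2],[[0,0,0],[0,0,0],0.2],[[0,0,0],[0,0,0],0.2],[[0,0,0],[0,0,0],0.2],[[0,0,-0.4],[0,0,0],0.2],[[0,0,-1],[0,0,0],0.2],[[0,0,-1],[0,0,0],0.2],[[0,0,-1],[0,0,0],0.2],[[0,0,-1],[0,0,0],0.2],[[0,0,-0.5],[0,0,0],0.2],[[0,0,0],[0,0,0],0.2]]}}

```text
time_s: 24.2
ee_pos: [0.4483, -0.4582, 0.1512]
eef_rot: [3.139, -0.697, 1.12]
force: [0.3, -0.4, -0.2]
grip_width: 0.0563
grip_force: 0.0
```

Run:
```python
from h import *
az=1.121;mid=np.r_[(NEAR+FAR)/2,0]
o=get_obs();print(o['time_s'],o['ee_pos'],o['grip_width'],o['force'].round(1))
c=shot('top','top10.png'); w=cloud(c); im=c['pixels'].astype(int)
s=np.array([np.cos(az),np.sin(az)]);n=np.array([-s[1],s[0]])
a=w[...,:2]-mid[:2]; x,y=a@s,a@n
m=(w[...,2]>.04)&(w[...,2]<.08)&(abs(y)<.06)&(x>-.07)&(x<.16)
print('scoop x',np.percentile(x[m],[.5,99.5]).round(4),'y',np.percentile(y[m],[.5,99.5]).round(4))
k=m&(y>.036)&(x>-.05);print('rim slope',np.polyfit(x[k],y[k],1),np.polyfit(x[k],w[k][:,2],1))
f=m=(w[...,2]<.02)&(abs(y)<.03)&(abs(x)<.04);print('floor z',np.median(w[f][:,2]))
def circ(nm,cx,cy,r,zl,zh):
    m=(np.hypot(w[...,0]-cx,w[...,1]-cy)<r)&(w[...,2]>zl)&(w[...,2]<zh); print(nm,m.sum(),cv2.minEnclosingCircle(w[m][:,:2].astype(np.float32)),np.median(w[m][:,2]))
circ('near',*NEAR,.05,.11,.136);circ('far',*FAR,.05,.11,.136);circ('jar',.692,.066,.05,.095,.112);circ('bottle',.733,-.091,.03,.15,.2)
r=(im[...,0]>140)&(im[...,1]<70);print('caps',r.sum(),'maxdist',np.nanmax(np.hypot(*(w[r][:,:2]-BOWL).T)),'z',np.nanpercentile(w[r][:,2],99))
```

```text
24.2 [ 0.44828408 -0.45823946  0.1511855 ] 0.05630487474928715 [ 0.3 -0.4 -0.2]
scoop x [-0.0678  0.1215] y [-0.0437  0.0416]
rim slope [0.00212919 0.03990259] [-0.00486444  0.04843721]
floor z 0.0031784741498090273
near 1695 ((0.4151429235935211, -0.23271647095680237), 0.03912731260061264) 0.1299971821252889
far 1530 ((0.6382800340652466, -0.34030529856681824), 0.03974210098385811) 0.12968660665980908
jar 730 ((0.6917060017585754, 0.06505695730447769), 0.02804187498986721) 0.10482970561914048
bottle 251 ((0.7332931160926819, -0.09049628674983978), 0.01434311643242836) 0.16930044347417192
caps 861 maxdist 0.07962658840842464 z 0.041443132572574905
```

View pics/top10.png

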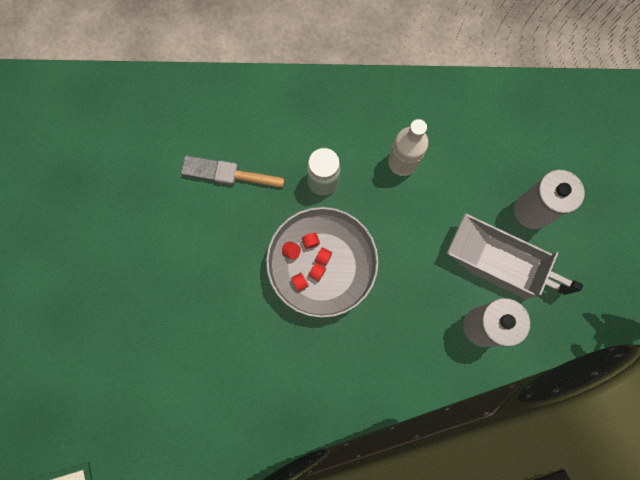

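The top view shows the scoop square across the line midway between the canisters, with its handle at (575,287). The jar is behind the bowl, all caps are in it, and nothing else has moved. Handing in.

```bash
python3 -c "
from station import *
print(hand_in())"
```

```text
the job is handed in; nothing more can be done
None
```

I handed the job in at about 24 s with no verdict shown; the last camera check had all five caps in the bowl, the jar upright about 170 mm behind the bowl's centre, the empty scoop square and midway between the canisters with its handle to the robot's right, and no visible shift of the canisters, bottle or brush.

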